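Move three bottle samples on to their next check

ROBOT

A 6-joint arm with a two-finger parallel gripper is mounted at the origin on the work surface. World frame = base frame: x ahead of the robot, y to its left, z up, the work surface at z = 0. Lengths are in m, angles in rad, forces in N, time in s.
With the tool pointing down it reaches from about 0.3 to 0.775 m from the base axis. Payload 14.6 kg.
Tool frame: the origin (TCP) lies at the very end of the fingers, on their centre line; the grasp point (between the pads) lies 19 mm behind it; z points along the fingers, y is the line along which they close (so a half turn about z gives the same grasp; the last joint's range is limited). The gripper opens to 94 mm and grips with 3 to 60 N. Pads are 16 mm wide; open, the fingers measure 119 mm over their backs; the gripper's body (75 mm by 177 mm) begins 78 mm behind the grasp point.
Start: joints at [1.08, 0.3, 1.521, -0, 1.321, -0.067], TCP at [0.226, 0.501, 0.205] pointing down, gripper open.
Joint ranges: [-3.03, 3.03], [-0.79, 2.21], [0.23, 2.52], [-1.04, 4.18], [0, 3.07], [-2.55, 2.55]. Speed limits (rad/s): [2.22, 2.22, 2.57, 3.14, 3.14, 3.14].

INTERFACE

Orientations are given as [roll, pitch, yaw] about the fixed x, y, z axes, in that order (R = Rz(yaw) Ry(pitch) Rx(roll)).
In Python, from station import telemetry, cams, hand_in, nets gives the robot as it stands.
- The arm moves only by the tool move_arm, never from a script. Its argument "increments" is a list of rows, each a list of 4 numbers: the shift along the tool's x, y, z in m, then the turn about the tool's z in rad. In form: [[tx, ty, tz, roll], ...]. A call has 1 to 20 rows; each row shifts and turns the commanded pose from where the row before left it, along the tool's axes as they then stand; what a row does not reach is not made up. A row lasts 1/8 s, in which the tool goes at most 62.5 mm and 10.7 degrees, less where a joint would pass 70% of its speed; a pose out of reach is approached as far as the arm can. A call is refused whole if a number of a shift passes 0.0625 or a number of a turn 0.188, either way. A call with a gripper value outside its range is refused whole. "grip" is the opening, from 0 (shut) to 1 (fully open), set as the call begins (left out, the last holds). The fingers move at their own pace and stop on an object; "force" is the grip in N (left out, the last holds). Time passes only in rows, so rows that do not move let the fingers close. It gives the time, the measured TCP pose, the force, the opening and the grip force at its end, in the units of the state.
- telemetry.get_obs(): the state, without advancing time (a new reading comes with each control period).
- cams.camera(name): name is "scene" or "top"; returns the picture (384x512x3 uint8, blue, green, red); there is no depth.
- cams.camera_model(name): a dict with "intrinsics" (3x3 intrinsics, pixels), "xyz" and "attitude" of the camera in the world. Camera axes: x right, y up, looking along -z (the intrinsics and any distortion apply to the point x, -y, -z); pixel columns grow to the right and rows downward; lengths in m; the calibration is good to about 2 mm. A picture is of the moment at which its call begins. camera_model takes no time and is no camera call.
- hand_in(): hands the job in; it is judged then, once.
Trained networks look in the newest picture that a camera, given by its name, has taken for a name from the list of things; names that differ only in an ending like _2 or _b are one class to them, and where a whole thing is asked for, a point or a joint stands for the part that bears it (a point fixed in the world has none). Each returns a list of dicts, best first, with "conf" (0 to 1); they miss things now and then, are a little off and sometimes report something else, mostly with a low value. They report only what shows in the picture. A call takes as long as a camera call.
- nets.search_frame(camera, query): "extent" ([left, top, right, bottom] in pixels, round what is visible of it).
- nets.mark_of(camera, query): "centre" ([column, row] in pixels: a listed point, or the origin of a listed thing).
The state is a dict: "time_s": time; "qpos": joint angles; "joint_vel": joint speeds; "tau": joint torques, N m; "ee_pos": TCP position; "eef_rot": TCP orientation; "force": force on the tool from outside, world axes, zero at the start; "moment": the same for the moment, N m; "grip_width": finger opening in m; "grip_force": force on a finger pad.
Only numpy, scipy, OpenCV 4.12 (cv2) and the standard library are available. Lean on these libraries where they do the work, as an engineer would, in place of code of your own. Each camera call takes 0.05 s, during which the arm holds its last target. There are 200 camera calls.

TASK

The three packaging samples have each finished their check and have to change places: put the jar from the balance on the cap torque tester between its four pegs, the tall bottle from the torque tester on the light box, and the flat flask from the light box on the balance. Each instrument takes only one sample, so park one of them on the empty white sample tray meanwhile; in the end each stands upright in the middle of its own instrument, let go. Set each one down rather than letting it drop, tip nothing over, and do not push the wash bottle, the measuring jug or the check weight out of place.

Things in the scene. Friction and masses are not known exactly. Their poses are not given: they have to be found in the camera images.
- jar: squat round wide-mouth jar, brown with a paper label and a wide black screw lid. Diameter 64, height 94; the lid is 62 in diameter and is the part from 70 to 94 above the base. About 0.38 kg. Origin: centre of its underside, z up. Stands on the balance at the start.
- tall_bottle: slim round bottle, brown with a paper label and a small black screw cap. Diameter 54 up to 88 above the base, then a cone to the neck (26 wide at 114); the cap is 32 in diameter, from 114 to 140 (the top). About 0.36 kg. Origin: centre of its underside, z up. Stands on the torque tester between the pegs at the start.
- flat_flask: flat oblong flask, brown with a paper label and a black screw cap. Body 72 (its x) by 42 (its y), straight up to 78 above the base, stepped shoulders up to 90, neck 28 wide; the round cap is 36 in diameter, from 98 to 124 (the top). About 0.34 kg. Origin: centre of its underside, z up. Stands on the light box at the start.
- balance: bench balance, fixed: white housing 170 wide (y) and 240 deep, display and keys on the grey nose towards -x, round steel pan 120 in diameter. Origin: on the bench top under the pan's centre, z up; the pan's top is 62 above the origin. The housing reaches from x = -145 to x = 95.
- torque_tester: cap torque tester, fixed: blue housing 160 wide (y) and 235 deep with a grey readout nose towards -x; on it a square aluminium platform 130 by 130 with four upright black rubber pegs, 15 in diameter and 34 high above the platform, centred 38 from the middle in x and in y, a small black knob on its +y side. Origin: on the bench top under the platform's centre, z up; the platform's top is 85 above the origin. The housing reaches from x = -145 to x = 95.
- light_box: inspection light box, fixed: flat aluminium box 180 by 180 with a glowing white top plate inside a dark frame. Origin: on the bench top under the plate's centre, z up; the plate's top is 50 above the origin.
- sample_tray: empty shallow white plastic tray, fixed, 184 by 184 over its lip, inside 156 by 156; floor 4 above the bench top, rim 17 high. Origin: on the bench top under its centre, z up.
- wash_bottle: bystander: white squeeze bottle with a blue cap and bent blue spout, 68 in diameter, 200 high, loose, standing on the bench. Origin: centre of its underside.
- measuring_jug: bystander: clear plastic measuring jug with a handle on its -y side, 110 in diameter at the rim, 150 high, loose, standing on the bench. Origin: centre of its underside.
- check_weight: bystander: steel 500 g weight with a knob, 38 in diameter, 66 high, loose, standing on the bench. Origin: centre of its underside.

How it is judged:
By the outcome, as a careful person would: the job done as asked, in the order asked, and still so for the second after the job is handed in, with the robot touching nothing.
It also fails if it takes over 102 s, if anything falls off the work surface, if the arm or the gripper's body presses on something with over 40 N, if the wrist force passes 120 N, or if a joint passes its speed limit or range.

## Working session

There is one attempt and no reset: what is moved stays moved. The work goes in short steps, Python scripts to look and compute and a tool call to move; the robot and the scene stay as the last step left them, time stands still between calls to the robot, and variables do not carry over. Pictures are saved under pics/ and viewed, at most 14 in all, crops included, and the job is handed in when it is done.

Besides the shell and the picture viewer there is one more tool, called after "Request:" as name([rows], argument=value, ...), one row to a line, values as JSON. move_arm: Moves the arm, as the interface text tells. Its arguments: {"type":"object","properties":{"increments":{"type":"array"},"grip":{"type":"number"},"force":{"type":"number"}},"required":["increments"]}

```bash
mkdir -p pics; ls
cat > h.py <<'E'
import numpy as np,cv2
from scipy.spatial.transform import Rotation as R
from station import telemetry,cams,hand_in,nets
def model(n):
    m=cams.camera_model(n);a=np.array(m['attitude'],float)
    Rm=a if a.shape==(3,3) else (R.from_euler('xyz',a).as_matrix() if a.size==3 else R.from_quat(a).as_matrix())
    return np.array(m['intrinsics']),np.array(m['xyz']),Rm
def ray(n,uv):
    K,p,Rm=model(n);d=np.linalg.solve(K,[uv[0],uv[1],1]);d=Rm@(d*[1,-1,-1]);return p,d/np.linalg.norm(d)
def atz(n,uv,z):
    p,d=ray(n,uv);return p+d*(z-p[2])/d[2]
def tri(a,b):
    (p,d),(q,e)=ray('scene',a),ray('top',b)
    s=np.linalg.lstsq(np.c_[d,-e],q-p,rcond=None)[0];x,y=p+d*s[0],q+e*s[1]
    return (x+y)/2,np.linalg.norm(x-y)
def proj(n,P):
    K,p,Rm=model(n);c=Rm.T@(np.array(P)-p);c=K@(c*[1,-1,-1]);return c[:2]/c[2]
E
python3 - <<'E'
from h import *
for n in('scene','top'):
    print(cams.camera_model(n)); cv2.imwrite(f'pics/{n}0.png',cams.camera(n))
np.set_printoptions(precision=3,suppress=True)
for q in 'jar tall_bottle flat_flask balance torque_tester light_box sample_tray wash_bottle measuring_jug check_weight'.split():
    r={}
    for n in('scene','top'):
        m=nets.mark_of(n,q);f=nets.search_frame(n,q)
        r[n]=m[0]['centre'] if m else None
        print(q,n,[(np.round(k['centre'],1),round(k['conf'],2)) for k in m[:2]],[(np.round(k['extent']),round(k['conf'],2)) for k in f[:2]])
    if r['scene'] is not None and r['top'] is not None: print('   TRI',*tri(r['scene'],r['top']))
print(telemetry.get_obs())
E
```

```text
pics
{'intrinsics': array([[422.32723705,   0.        , 249.0745152 ],
       [  0.        , 422.32723705, 188.08619014],
       [  0.        ,   0.        ,   1.        ]]), 'xyz': array([1.00498688, 0.59659445, 0.89990371]), 'attitude': array([ 0.73945576, -0.00623754,  2.48522403])}
{'intrinsics': array([[384.52875246,   0.        , 250.33682672],
       [  0.        , 384.52875246, 195.35849062],
       [  0.        ,   0.        ,   1.        ]]), 'xyz': array([0.36669968, 0.00607396, 1.11392216]), 'attitude': array([ 0.15904145,  0.01317189, -1.54229426])}
jar scene [(array([368.3, 276.9]), 0.75), (array([133. , 162.2]), 0.66)] [(array([356., 241., 387., 289.]), 0.97)]
jar top [(array([142.3, 143. ]), 0.53), (array([135.6, 214. ]), 0.21)] [(array([ 99., 192., 137., 222.]), 0.56)]
   TRI [0.606 0.353 0.192] 0.13262580488108935
tall_bottle scene [(array([201.1, 171.2]), 0.73)] [(array([186., 128., 209., 178.]), 0.69)]
tall_bottle top [(array([302.7, 164.1]), 0.93)] [(array([267., 132., 332., 228.]), 0.67), (array([296., 144., 315., 175.]), 0.63)]
   TRI [ 0.618 -0.114  0.092] 0.0
[... 1793 characters left out ...]
0.005132728794130494
check_weight scene [(array([334.9, 203.8]), 0.84)] [(array([328., 188., 342., 206.]), 0.77)]
check_weight top [(array([208.6, 262.6]), 0.71)] [(array([201., 258., 216., 268.]), 0.43)]
   TRI [ 0.346  0.141 -0.   ] 0.0032794894322069335
{'time_s': 2.1, 'qpos': array([ 1.08 ,  0.3  ,  1.521, -0.   ,  1.321, -0.067]), 'joint_vel': array([-0.002,  0.002, -0.001,  0.   , -0.001, -0.001]), 'tau': array([ -0.001, -53.164, -35.292,   0.071,   0.021,   0.   ]), 'ee_pos': array([0.226, 0.501, 0.205]), 'eef_rot': array([-3.142,  0.   ,  2.718]), 'force': array([-0.88 ,  0.042, -0.688]), 'moment': array([-0.019, -0.015, -0.017]), 'grip_force': 0.0, 'grip_width': 0.09389703707398375}
```

View pics/scene0.png

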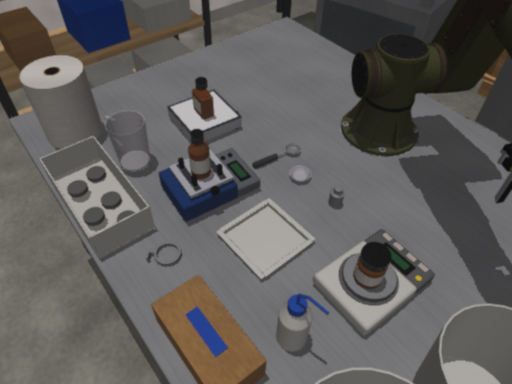

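View pics/top0.png

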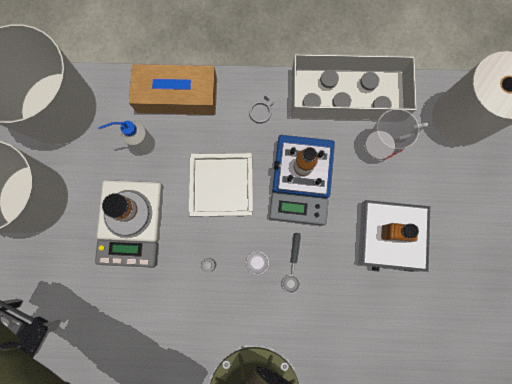

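```bash
cat > ov.py <<'E'
from h import *
def poly(im,n,P,c,off,s):
    p=np.array([(proj(n,q)-off+.5)*s for q in P]);cv2.polylines(im,[np.int32(np.round(p*8))],True,c,1,cv2.LINE_AA,3)
def circ(x,y,z,r): return [(x+r*np.cos(a),y+r*np.sin(a),z) for a in np.linspace(0,6.28,40)]
def sq(x,y,z,h,w=0,hy=None):
    hy=hy or h
    return [(x+a*h*np.cos(w)-b*hy*np.sin(w),y+a*h*np.sin(w)+b*hy*np.cos(w),z) for a,b in((1,1),(1,-1),(-1,-1),(-1,1))]
def overlay(ims,E,name):
    G=(0,255,0);Rr=(0,0,255);C=(255,255,0)
    b,t,l,r=E['balance'],E['torque'],E['light'],E['tray'];j,k,f=E['jar'],E['bottle'],E['flask']
    S=[(circ(*b,.062,.06),G),(sq(*t,.085,.065),G),(sq(*l,.05,.09),G),(sq(*r,.017,.092),G)]
    S+=[(circ(t[0]+a*.038,t[1]+c*.038,.119,.0075),C) for a in(1,-1) for c in(1,-1)]
    S+=[(circ(*j[:2],j[2]+.094,.031),Rr),(circ(*j[:2],j[2]+.001,.032),Rr),(circ(*k[:2],k[2]+.14,.016),Rr),(circ(*k[:2],k[2]+.001,.027),Rr),
        (circ(*f[:2],f[2]+.124,.018),Rr),(sq(*f[:2],f[2]+.001,.021,f[3],.036),Rr)]
    for n in ims:
        tiles=[]
        for c in ((*b,.08),(*t,.12),(*l,.08),(*r,.03)):
            o=np.int32(proj(n,c))-[50,37];s=4
            I=cv2.copyMakeBorder(ims[n],60,60,60,60,cv2.BORDER_CONSTANT)[o[1]+60:o[1]+135,o[0]+60:o[0]+160]
            I=cv2.resize(I,None,fx=s,fy=s,interpolation=cv2.INTER_CUBIC)
            for P,col in S: poly(I,n,P,col,o,s)
            tiles.append(I)
        cv2.imwrite(f'pics/{name}_{n}.png',np.vstack([np.hstack(tiles[:2]),np.hstack(tiles[2:])]))
E
cat > o1.py <<'E'
from ov import *
ims={n:cv2.imread(f'pics/{n}0.png') for n in('scene','top')}
E=dict(balance=(.484,.369),torque=(.618,-.113),light=(.437,-.374),tray=(.578,.12),jar=(.484,.369,.062),bottle=(.618,-.114,.085),flask=(.443,-.364,.05,0))
overlay(ims,E,'ov1')
print(atz('scene',(290,336),0),atz('top',(135,140),.1))
E
python3 o1.py
```

```text
Traceback (most recent call last):
  File "o1.py", line 4, in <module>
    overlay(ims,E,'ov1')
    ~~~~~~~^^^^^^^^^^^^^
  File "ov.py", line 21, in overlay
    for P,col in S: poly(I,n,P,col,o,s)
                    ~~~~^^^^^^^^^^^^^^^
  File "ov.py", line 3, in poly
    p=np.array([(proj(n,q)-off+.5)*s for q in P]);cv2.polylines(im,[np.int32(np.round(p*8))],True,c,1,cv2.LINE_AA,3)
                 ~~~~^^^^^
  File "h.py", line 17, in proj
    K,p,Rm=model(n);c=Rm.T@(np.array(P)-p);c=K@(c*[1,-1,-1]);return c[:2]/c[2]
           ~~~~~^^^
  File "h.py", line 5, in model
    m=cams.camera_model(n);a=np.array(m['attitude'],float)
ValueError: time passes only in moves, steps and waits
```

View pics/ov1_scene.png

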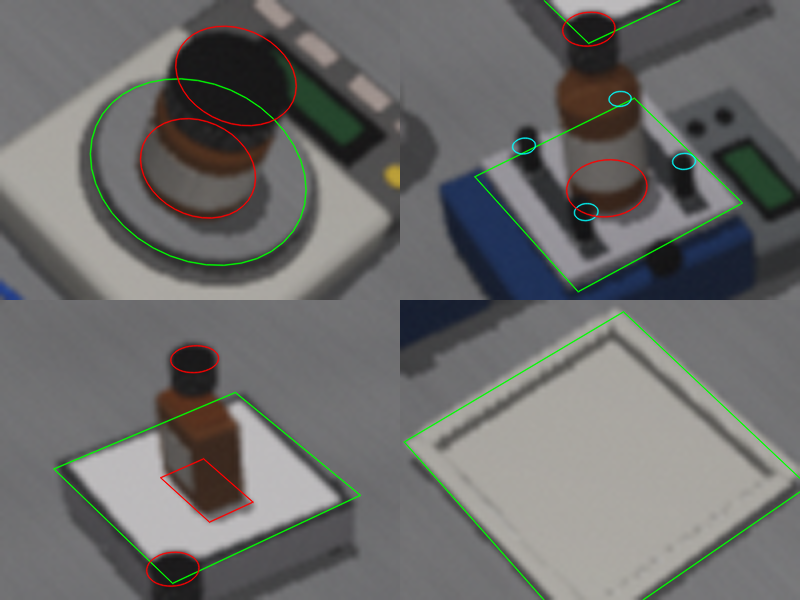

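```bash
sed -i 's/^def model/import functools\n@functools.lru_cache\ndef model/' h.py; python3 o1.py
```

```text
[0.69562878 0.35087126 0.        ] [0.6743857 0.3449746 0.1      ]
```

View pics/ov1_top.png

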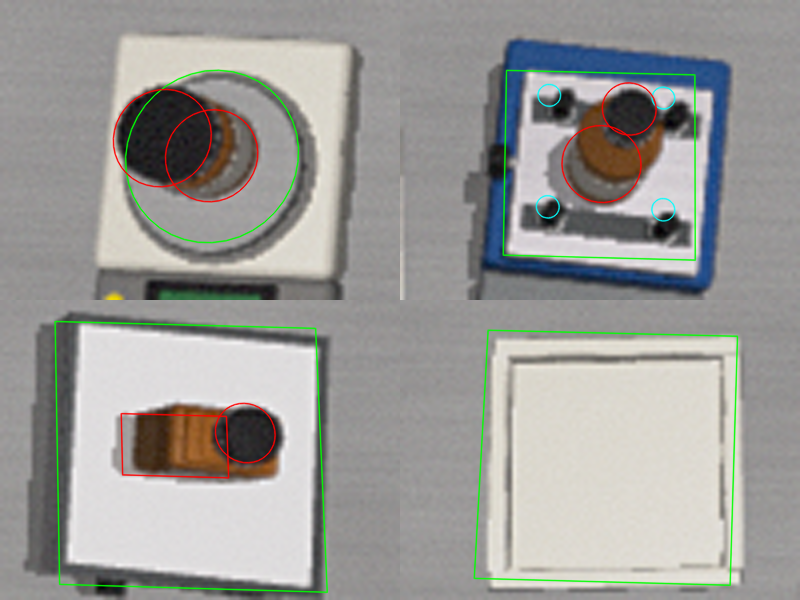

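```bash
cat > fit.py <<'E'
from ov import *
from scipy.optimize import minimize
from scipy.ndimage import map_coordinates
ims={n:cv2.imread(f'pics/{n}0.png') for n in('scene','top')}
g={}
for n,I in ims.items():
    I=cv2.GaussianBlur(I,(0,0),1.0).astype(float)
    gx=np.stack([cv2.Sobel(I[...,c],-1,1,0) for c in range(3)]);gy=np.stack([cv2.Sobel(I[...,c],-1,0,1) for c in range(3)])
    g[n]=np.sqrt((gx**2+gy**2).max(0));g[n]=np.minimum(g[n],150)
def dense(P,k=25):
    P=np.array(P);Q=np.roll(P,-1,0);return np.concatenate([P+(Q-P)*t for t in np.arange(k)/k])
def shp(kind,x,y,w):
    if kind=='balance': return np.r_[dense(circ(x,y,.062,.06),2)]
    if kind=='torque': return dense(sq(x,y,.085,.065,w))
    if kind=='light': return dense(sq(x,y,.05,.09,w))
    return np.r_[dense(sq(x,y,.017,.092,w)),dense(sq(x,y,.017,.078,w))]
def score(v,kind,cams):
    P=shp(kind,*v);s=0
    for n in cams:
        uv=np.array([proj(n,p) for p in P]);s+=map_coordinates(g[n],[uv[:,1],uv[:,0]],order=1).mean()
    return -s
for k,x0 in dict(balance=(.483,.368),torque=(.616,-.117),light=(.437,-.374),tray=(.578,.12)).items():
    for c in (('scene','top'),('scene',),('top',)):
        best=min((minimize(score,(x0[0]+a,x0[1]+b,w),args=(k,c),method='Nelder-Mead',options=dict(initial_simplex=[(x0[0]+a+d,x0[1]+b+e,w+f) for d,e,f in((0,0,0),(.006,0,0),(0,.006,0),(0,0,.08))],maxfev=90)) for a,b in((0,0),(-.006,-.004)) for w in(-.06,.04)),key=lambda r:r.fun)
        print(k,c,np.round(best.x,4),round(best.fun,1))
E
python3 fit.py
```

```text
balance ('scene', 'top') [ 0.4773  0.37   -0.0781] -206.2
balance ('scene',) [ 0.478  0.369 -0.087] -95.7
balance ('top',) [ 0.4772  0.3705 -0.0543] -112.7
torque ('scene', 'top') [ 0.6135 -0.1176 -0.0741] -274.4
torque ('scene',) [ 0.6138 -0.1144 -0.064 ] -128.4
torque ('top',) [ 0.6134 -0.1211 -0.0723] -150.0
light ('scene', 'top') [ 0.4321 -0.3795 -0.0726] -216.0
light ('scene',) [ 0.4325 -0.3848 -0.0688] -96.8
light ('top',) [ 0.4319 -0.3792 -0.0707] -122.7
tray ('scene', 'top') [0.5754 0.1157 0.0411] -220.7
tray ('scene',) [0.5747 0.127  0.0336] -108.6
tray ('top',) [0.5757 0.1159 0.0436] -115.9
```

```bash
sed -i 's/^E=.*/E=dict(balance=(.478,.370),torque=(.6136,-.1175),light=(.432,-.380),tray=(.575,.117),jar=(.482,.369,.062),bottle=(.616,-.114,.085),flask=(.441,-.366,.05,-.05))/; s/ov1/ov2/' o1.py; python3 o1.py; python3 -c "
import cv2,numpy as np
a=[cv2.imread(f'pics/ov2_{n}.png') for n in('top','scene')]
"
```

```text
[0.69562878 0.35087126 0.        ] [0.6743857 0.3449746 0.1      ]
```

View pics/ov2_top.png

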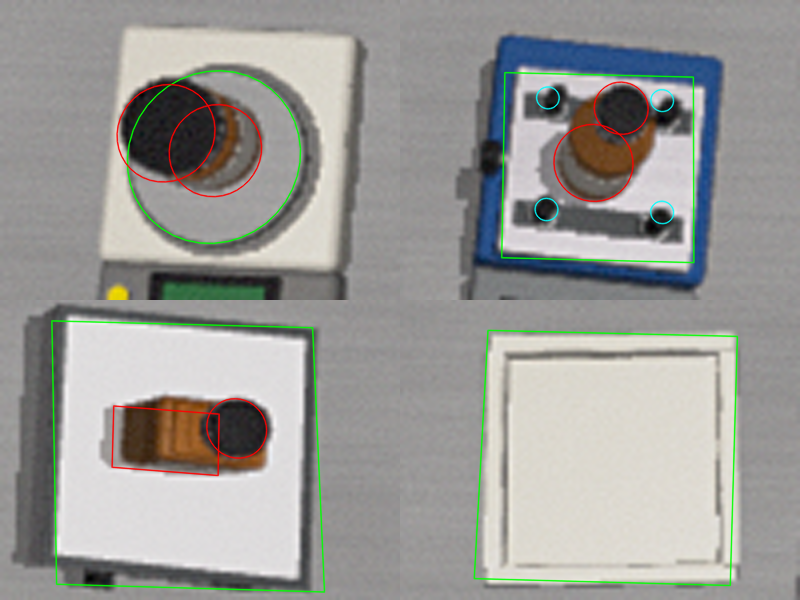

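View pics/ov2_scene.png

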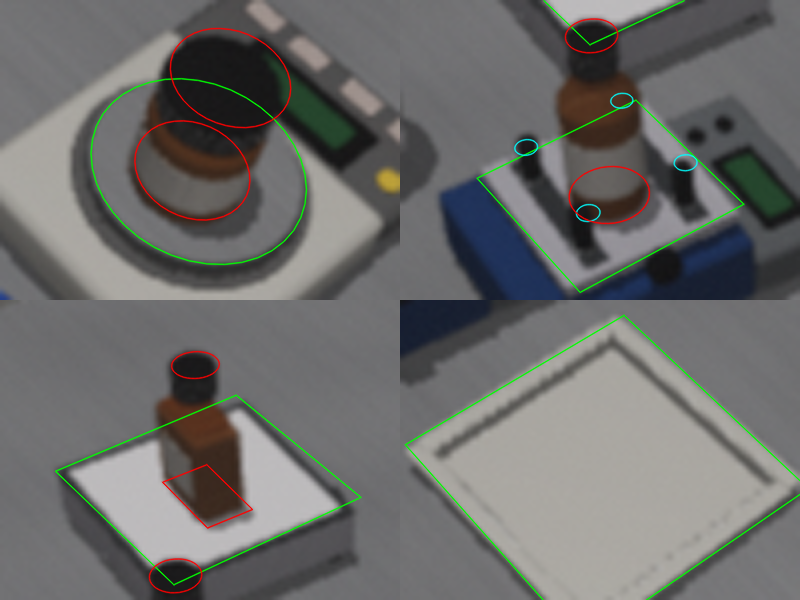

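Request:
move_arm([
  [0,0,0,-0.141],
  [0,0,0,-0.141],
  [0,0,0,-0.141],
  [-0.043,-0.022,0,0],
  [-0.043,-0.022,0,0],
  [-0.043,-0.022,0,0],
  [-0.043,-0.022,0,0],
  [-0.043,-0.022,0,0],
  [-0.043,-0.022,0,0],
  [0,0,0,0],
], grip=1, force=25)

```text
time_s: 3.35
ee_pos: [0.4862, 0.3674, 0.2049]
eef_rot: [-3.141, -0.0, 3.137]
force: [-0.9, -0.1, -0.2]
grip_width: 0.0937
grip_force: 0.0
```

Request:
move_arm([
  [0.002,0.001,0.03,0],
  [0,0,0.03,0],
  [0,0,0.03,0],
  [0,0,0.016,0],
  [0,0,0,0],
])

```text
time_s: 3.98
ee_pos: [0.4815, 0.3703, 0.099]
eef_rot: [-3.141, -0.001, 3.141]
force: [-0.3, 0.0, 0.8]
grip_width: 0.0939
grip_force: 0.0
```

Request:
move_arm([
  [0,0,0,0],
  [0,0,0,0],
  [0,0,0,0],
  [0,0,0,0],
], grip=0, force=25)

```text
time_s: 4.47
ee_pos: [0.4823, 0.37, 0.1]
eef_rot: [-3.142, 0.001, 3.141]
force: [-0.9, -3.1, 3.8]
grip_width: 0.063
grip_force: 25.0
```

Request:
move_arm([
  [0,0,-0.02,0],
  [0,0,-0.04,0],
  [-0.007,-0.02,0,0],
  [-0.0155,-0.042,0,0],
  [-0.0155,-0.042,0,0],
  [-0.0155,-0.042,0,0],
  [-0.0155,-0.042,0,0],
  [-0.015,-0.042,0,0],
  [-0.009,-0.022,0,0],
  [0,0,0.03,0],
  [0,0,0.04,0],
  [0,0,0.03,0],
  [0,0,0.01,0],
  [0,0,0,0],
])

```text
time_s: 6.22
ee_pos: [0.5745, 0.1175, 0.0489]
eef_rot: [-3.141, -0.001, 3.14]
force: [-0.1, 1.1, -4.2]
grip_width: 0.0629
grip_force: 25.0
```

Request:
move_arm([
  [0,0,0.003,0],
  [0,0,0.0015,0],
  [0,0,0.0015,0],
  [0,0,0,0],
])

```text
time_s: 6.72
ee_pos: [0.5749, 0.1181, 0.0435]
eef_rot: [3.142, 0.0, 3.141]
force: [0.2, 0.5, -4.4]
grip_width: 0.0629
grip_force: 25.0
```

Request:
move_arm([
  [0,0,0.001,0],
  [0,0,0.001,0],
  [0,0,0,0],
])

```text
time_s: 7.1
ee_pos: [0.5749, 0.1181, 0.042]
eef_rot: [3.142, 0.0, 3.141]
force: [-3.9, -0.8, 3.3]
grip_width: 0.0633
grip_force: 25.0
```

Request:
move_arm([
  [0,0,0,0],
  [0,0,0,0],
  [0,0,-0.04,0],
  [0,0,-0.059,0],
  [0,0,-0.059,0],
  [0.0148,-0.0537,0,0],
  [0.0148,-0.0537,0,0],
  [0.0148,-0.0537,0,0],
  [0.0148,-0.0537,0,0],
  [0.0148,-0.0537,0,0],
  [0.0148,-0.0537,0,0],
  [0.0148,-0.0537,0,0],
  [0.0148,-0.0537,0,0],
  [0.0148,-0.0537,0,0],
  [0,0,0,0],
], grip=1)

```text
time_s: 8.98
ee_pos: [0.4399, -0.368, 0.199]
eef_rot: [-3.141, -0.0, 3.137]
force: [-0.1, -0.3, -1.3]
grip_width: 0.0939
grip_force: 0.0
```

Request:
move_arm([
  [-0.001,0.002,0.025,0],
  [0,0,0.02,0],
  [0,0,0.01,0],
  [0,0,0,0],
])

```text
time_s: 9.48
ee_pos: [0.4424, -0.3627, 0.1443]
eef_rot: [3.141, -0.0, 3.141]
force: [-0.4, -0.0, -0.0]
grip_width: 0.0941
grip_force: 0.0
```

Run:
```python
from h import *
o=telemetry.get_obs();print(o['ee_pos'])
S,T=cams.camera('scene'),cams.camera('top')
def crop(I,n,P,s=4):
    o=np.int32(proj(n,P))-[50,37];o=np.maximum(o,0);return cv2.resize(I[o[1]:o[1]+75,o[0]:o[0]+100],(400,300),interpolation=cv2.INTER_CUBIC)
a=(.442,-.365,.1);b=(.575,.117,.05)
cv2.imwrite('pics/c1.png',np.vstack([np.hstack([crop(S,'scene',a),crop(T,'top',a)]),np.hstack([crop(S,'scene',b),crop(T,'top',b)])]))
```

```text
[ 0.44243652 -0.36265985  0.14432048]
```

View pics/c1.png

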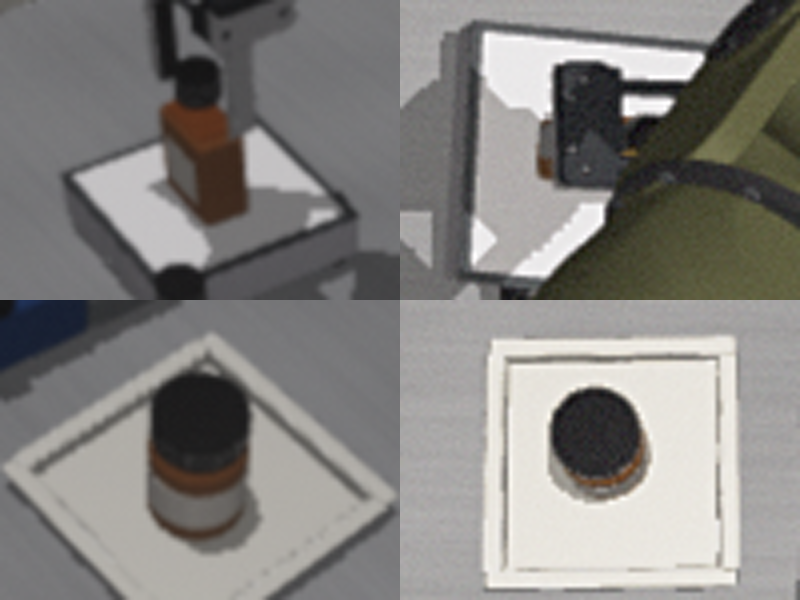

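Request:
move_arm([
  [0,0,0,0],
  [0,0,0,0],
  [0,0,0,0],
  [0,0,0,0],
  [0,0,0,0],
  [0,0,0,0],
  [0,0,-0.01,0],
  [0,0,-0.02,0],
], grip=0, force=25)

```text
time_s: 10.58
ee_pos: [0.4419, -0.3627, 0.1743]
eef_rot: [3.14, -0.002, 3.141]
force: [0.7, 0.2, -3.7]
grip_width: 0.0358
grip_force: 25.0
```

Request:
move_arm([
  [0,0,-0.036,0],
  [-0.0024,0.02,0,0],
  [-0.0024,0.04,0,0],
  [-0.0024,0.055,0,0],
  [-0.0024,0.055,0,0],
  [-0.0024,0.055,0,0],
  [-0.0024,0.055,0,0],
  [-0.0024,0.055,0,0],
  [-0.0024,0.055,0,0],
  [-0.0024,0.055,0,0],
  [-0.0024,0.055,0,0],
  [-0.0024,0.055,0,0],
  [-0.0024,0.055,0,0],
  [-0.0024,0.055,0,0],
  [-0.0024,0.04,0,0],
  [-0.0024,0.028,0,0],
  [0,0,0,0],
  [0,0,0,0],
])

```text
time_s: 12.82
ee_pos: [0.478, 0.3695, 0.2095]
eef_rot: [-3.141, -0.001, 3.141]
force: [0.2, -0.3, -2.9]
grip_width: 0.0358
grip_force: 25.0
```

Run:
```python
from ov import *
T=[]
for n in('scene','top'):
    I=cams.camera(n);cv2.imwrite(f'pics/{n}_b.png',I)
    o=np.int32(proj(n,(.478,.37,.08)))-[50,37];J=cv2.resize(I[o[1]:o[1]+75,o[0]:o[0]+100],(400,300),interpolation=cv2.INTER_CUBIC)
    T.append(J.copy());poly(J,n,circ(.478,.37,.062,.06),(0,255,0),o,4);poly(J,n,sq(.478-.025,.37,.03,.12,-.05,.085),(255,255,0),o,4);T.append(J)
cv2.imwrite('pics/c2.png',np.vstack([np.hstack(T[:2]),np.hstack(T[2:])]))
```

```text
(no output)
```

View pics/c2.png

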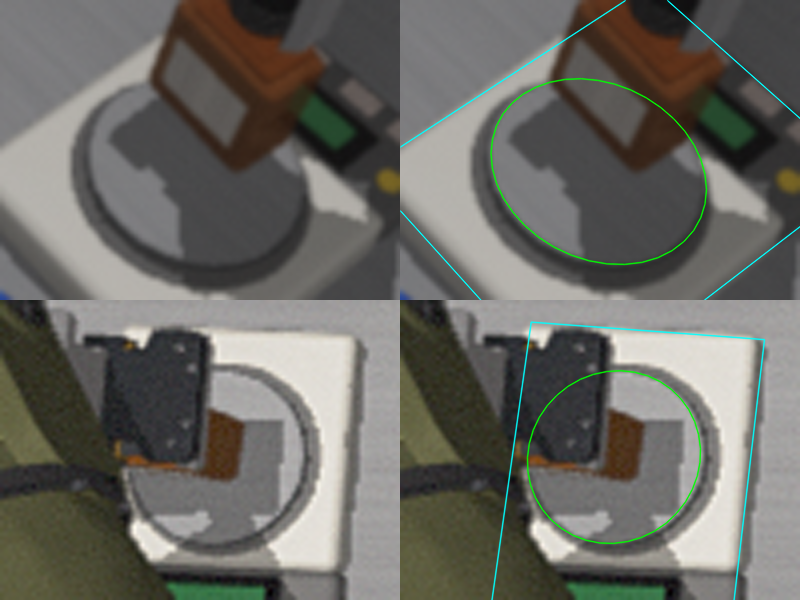

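Request:
move_arm([
  [0,0,0.02,0],
  [0,0,0.02,0],
  [0,0,0.008,0],
  [0,0,0.002,0],
  [0,0,0.0015,0],
  [0,0,0.001,0],
  [0,0,0,0],
])

```text
time_s: 13.8
ee_pos: [0.4789, 0.3699, 0.1582]
eef_rot: [3.141, 0.0, 3.141]
force: [0.5, 0.1, -3.3]
grip_width: 0.0358
grip_force: 25.0
```

Request:
move_arm([
  [0,0,0.001,0],
  [0,0,0.001,0],
  [0,0,0.0005,0],
  [0,0,0,0],
])

```text
time_s: 14.3
ee_pos: [0.4792, 0.3699, 0.1561]
eef_rot: [3.141, 0.001, 3.141]
force: [0.6, -2.9, 4.6]
grip_width: 0.0359
grip_force: 25.0
```

Request:
move_arm([
  [0,0,0,0],
  [0,0,0,0],
  [0,0,0,0],
  [0,0,-0.02,0],
  [0,0,-0.037,0],
  [0,0,-0.037,0],
  [-0.0153,-0.0538,0,0],
  [-0.0153,-0.0538,0,0],
  [-0.0153,-0.0538,0,0],
  [-0.0153,-0.0538,0,0],
  [-0.0153,-0.0538,0,0],
  [-0.0153,-0.0538,0,0],
  [-0.0153,-0.0538,0,0],
  [-0.0153,-0.0538,0,0],
  [-0.0153,-0.0538,0,0],
  [0,0,0,0],
], grip=1)

```text
time_s: 16.3
ee_pos: [0.6163, -0.1177, 0.2485]
eef_rot: [-3.142, -0.001, 3.137]
force: [-0.6, 0.8, -0.0]
grip_width: 0.0937
grip_force: 0.0
```

Request:
move_arm([
  [0,0,0.02,0],
  [0,0,0.02,0],
  [0,0,0.0135,0],
  [0,0,0,0],
])

```text
time_s: 16.8
ee_pos: [0.6159, -0.1139, 0.1953]
eef_rot: [3.141, -0.001, 3.141]
force: [0.6, -0.5, 0.4]
grip_width: 0.0937
grip_force: 0.0
```

Request:
move_arm([
  [0,0,0,0],
  [0,0,0,0],
  [0,0,0,0],
  [0,0,0,0],
  [0,0,0,0],
  [0,0,0,0],
  [0,0,-0.01,0],
  [0,0,-0.02,0],
], grip=0, force=25)

```text
time_s: 17.8
ee_pos: [0.6157, -0.1144, 0.2256]
eef_rot: [3.141, -0.002, 3.141]
force: [0.1, -0.1, -4.5]
grip_width: 0.0312
grip_force: 24.9
```

Request:
move_arm([
  [0,0,-0.03,0],
  [0.011,-0.016,0,0],
  [0.024,-0.0345,0,0],
  [0.0313,-0.0452,0,0],
  [0.0313,-0.0452,0,0],
  [0.0313,-0.0452,0,0],
  [0.0313,-0.0452,0,0],
  [0.0147,-0.0213,0,0],
  [0.0092,-0.0133,0,0],
  [0,0,0.03,0],
  [0,0,0.04,0],
  [0,0,0.01,0],
  [0,0,0,0],
])

```text
time_s: 19.42
ee_pos: [0.432, -0.3801, 0.1762]
eef_rot: [3.141, -0.0, 3.141]
force: [-0.1, 0.0, -3.4]
grip_width: 0.0318
grip_force: 25.0
```

Run:
```python
from ov import *
T=[]
C={'light':(.432,-.38,.07),'t':(.6136,-.1175,.1),}
for n in('scene','top'):
    I=cams.camera(n)
    for c in C.values():
        o=np.int32(proj(n,c))-[50,37];J=cv2.resize(I[o[1]:o[1]+75,o[0]:o[0]+100],(400,300),interpolation=cv2.INTER_CUBIC)
        poly(J,n,sq(.432,-.38,.05,.09,-.07),(0,255,0),o,4);poly(J,n,circ(.432,-.38,.05,.027),(0,0,255),o,4)
        poly(J,n,sq(.6136,-.1175,.085,.065,-.074),(0,255,0),o,4)
        for x,y,_ in sq(.6136,-.1175,0,.038,-.074): poly(J,n,circ(x,y,.119,.0075),(255,255,0),o,4)
        T.append(J)
cv2.imwrite('pics/c3.png',np.vstack([np.hstack(T[:2]),np.hstack(T[2:])]))
```

```text
(no output)
```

View pics/c3.png

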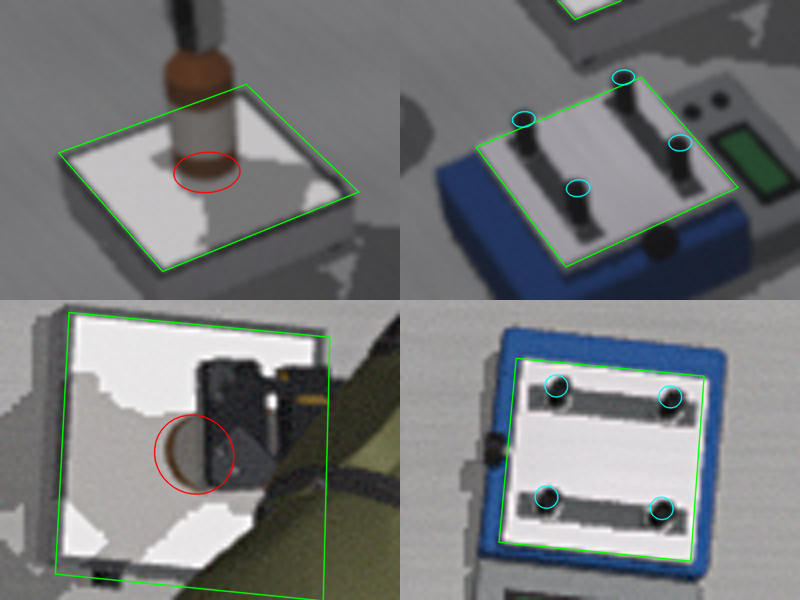

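Request:
move_arm([
  [0,0,0.008,0],
  [0,0,0.003,0],
  [0,0,0.0015,0],
  [0,0,0.001,0],
  [0,0,0,0],
])

```text
time_s: 20.15
ee_pos: [0.4324, -0.3811, 0.1647]
eef_rot: [-3.139, 0.003, 3.141]
force: [-1.4, -0.5, 10.9]
grip_width: 0.0317
grip_force: 25.0
```

Request:
move_arm([
  [0,0,-0.001,0],
  [0,0,-0.001,0],
  [0,0,0,0],
])

```text
time_s: 20.52
ee_pos: [0.432, -0.3804, 0.1648]
eef_rot: [-3.141, 0.001, 3.141]
force: [-0.7, -1.9, 2.8]
grip_width: 0.0311
grip_force: 25.0
```

Run:
```python
from ov import *
print(telemetry.get_obs()['ee_pos'],telemetry.get_obs()['moment'])
I=cams.camera('scene');o=np.int32(proj('scene',(.432,-.38,.1)))-[32,40];o[1]=max(o[1],0)
J=cv2.resize(I[o[1]:o[1]+75,o[0]:o[0]+65],None,fx=8,fy=8,interpolation=cv2.INTER_CUBIC)
for z in(.05,.138):poly(J,'scene',circ(.432,-.38,z,.027),(0,0,255),o,8)
cv2.imwrite('pics/c4.png',J)
```

```text
[ 0.43201714 -0.38044173  0.164767  ] [-0.38253557  0.02023224 -0.01932768]
```

View pics/c4.png

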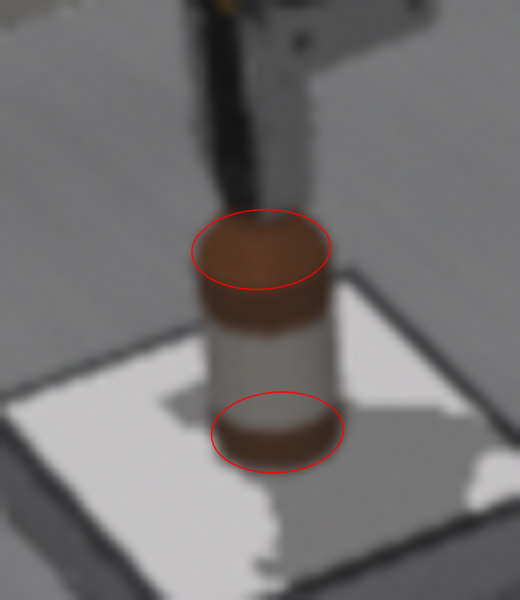

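Request:
move_arm([
  [0,0,0,0],
  [0,0,0,0],
  [0,0,0,0],
  [0,0,-0.02,0],
  [0,0,-0.045,0],
  [-0.0159,0.0553,0,0],
  [-0.0159,0.0553,0,0],
  [-0.0159,0.0553,0,0],
  [-0.0159,0.0553,0,0],
  [-0.0159,0.0553,0,0],
  [-0.0159,0.0553,0,0],
  [-0.0159,0.0553,0,0],
  [-0.0159,0.0553,0,0],
  [-0.0158,0.0556,0,0],
  [0,0,0.03,0],
  [0,0,0.04,0],
  [0,0,0,0],
], grip=1)

```text
time_s: 22.7
ee_pos: [0.574, 0.1176, 0.1571]
eef_rot: [-3.141, -0.005, 3.141]
force: [0.4, 0.3, 0.3]
grip_width: 0.0941
grip_force: 0.0
```

Request:
move_arm([
  [0,0,0.035,0],
  [0,0,0.035,0],
  [0,0,0.03,0],
  [0,0,0.013,0],
  [0,0,0,0],
])

```text
time_s: 23.32
ee_pos: [0.5757, 0.1176, 0.0472]
eef_rot: [3.142, 0.0, 3.141]
force: [0.2, -0.7, 0.8]
grip_width: 0.094
grip_force: 0.0
```

Request:
move_arm([
  [0,0,0,0],
  [0,0,0,0],
  [0,0,0,0],
  [0,0,0,0],
  [0,0,-0.02,0],
  [0,0,-0.05,0],
], grip=0, force=25)

```text
time_s: 24.08
ee_pos: [0.5736, 0.1174, 0.1146]
eef_rot: [-3.141, -0.006, 3.141]
force: [0.5, -0.2, -3.8]
grip_width: 0.0631
grip_force: 25.0
```

Request:
move_arm([
  [0,0,-0.04,0],
  [0,0,-0.04,0],
  [-0.003,-0.02,0,0],
  [-0.006,-0.04,0,0],
  [-0.008,-0.05,0,0],
  [-0.008,-0.05,0,0],
  [-0.006,-0.04,0,0],
  [-0.005,-0.025,0,0],
  [-0.003,-0.0105,0,0],
  [0,0,0.02,0],
  [0,0,0,0],
  [0,0,0,0],
])

```text
time_s: 25.58
ee_pos: [0.6141, -0.1175, 0.1766]
eef_rot: [3.142, -0.0, 3.141]
force: [0.2, 0.3, -4.2]
grip_width: 0.0626
grip_force: 25.0
```

Run:
```python
from ov import *
e=telemetry.get_obs()['ee_pos'];print(e)
T=[]
for n in('scene','top'):
    I=cams.camera(n);c=(.6136,-.1175,.13)
    o=np.int32(proj(n,c))-[50,37];J=cv2.resize(I[o[1]:o[1]+75,o[0]:o[0]+100],(400,300),interpolation=cv2.INTER_CUBIC)
    poly(J,n,sq(.6136,-.1175,.085,.065,-.074),(0,255,0),o,4)
    for x,y,_ in sq(.6136,-.1175,0,.038,-.074): poly(J,n,circ(x,y,.119,.0075),(255,255,0),o,4)
    poly(J,n,circ(e[0],e[1],e[2]-.0425,.032),(0,0,255),o,4)
    T.append(J)
cv2.imwrite('pics/c5.png',np.hstack(T))
```

```text
[ 0.6140983  -0.11752516  0.17662249]
```

View pics/c5.png

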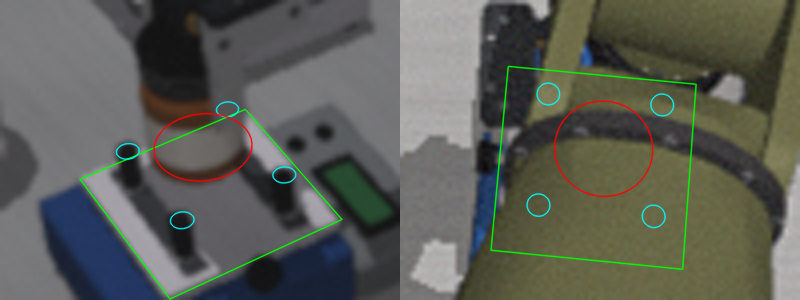

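Request:
move_arm([
  [0.003,0,0.015,0],
  [0,0,0.02,0],
  [0,0,0.008,0],
  [0,0,0.002,0],
  [0,0,0.001,0],
  [0,0,0,0],
])

```text
time_s: 26.42
ee_pos: [0.6113, -0.1179, 0.1309]
eef_rot: [-3.141, 0.001, 3.141]
force: [-0.2, 0.2, -4.0]
grip_width: 0.0627
grip_force: 25.0
```

Request:
move_arm([
  [0,0,0.001,0],
  [0,0,0.001,0],
  [0,0,0.0005,0],
  [0,0,0,0],
])

```text
time_s: 26.92
ee_pos: [0.6111, -0.1179, 0.128]
eef_rot: [-3.142, 0.0, 3.141]
force: [-0.7, 0.4, -4.3]
grip_width: 0.0632
grip_force: 25.0
```

Request:
move_arm([
  [0,0,0.001,0],
  [0,0,0.0005,0],
  [0,0,0,0],
])

```text
time_s: 27.3
ee_pos: [0.6112, -0.1179, 0.1279]
eef_rot: [-3.141, 0.001, 3.141]
force: [-6.4, 2.4, 7.9]
grip_width: 0.0628
grip_force: 25.0
```

Request:
move_arm([
  [0,0,0,0],
  [0,0,0,0],
  [0,0,0,0],
  [0,0,-0.02,0],
  [0,0,-0.05,0],
  [0,0,-0.05,0],
  [0,0,-0.03,0],
  [0.02,0.05,0,0],
  [0.02,0.05,0,0],
  [0.02,0.05,0,0],
  [0.02,0.05,0,0],
  [0.02,0.05,0,0],
  [0,0,0,0],
], grip=1)

```text
time_s: 28.92
ee_pos: [0.5103, 0.1348, 0.2768]
eef_rot: [3.141, 0.001, -3.138]
force: [-0.4, -0.6, 1.5]
grip_width: 0.0939
grip_force: 0.0
```

Run:
```python
from ov import *
print(telemetry.get_obs()['ee_pos'])
T=[]
t=(.6136,-.1175);l=(.432,-.38);b=(.478,.369)
for n in('scene','top'):
    I=cams.camera(n);cv2.imwrite(f'pics/{n}_end.png',I)
    for c in((*t,.11),(*l,.09),(*b,.09)):
        o=np.int32(proj(n,c))-[33,40];J=cv2.resize(I[o[1]:o[1]+75,o[0]:o[0]+66],(264,300),interpolation=cv2.INTER_CUBIC)
        poly(J,n,sq(*t,.085,.065,-.074),(0,255,0),o,4);poly(J,n,sq(*l,.05,.09,-.07),(0,255,0),o,4);poly(J,n,circ(*b,.062,.06),(0,255,0),o,4)
        for P in(circ(*t,.086,.032),circ(*t,.179,.031),circ(*l,.051,.027),circ(*l,.19,.016),sq(*b,.063,.021,0,.036),circ(*b,.186,.018)): poly(J,n,P,(0,0,255),o,4)
        T.append(J)
cv2.imwrite('pics/c6.png',np.vstack([np.hstack(T[:3]),np.hstack(T[3:])]))
for q in 'wash_bottle measuring_jug check_weight'.split():
    print(q,[np.round(nets.mark_of(n,q)[0]['centre'],1) if nets.mark_of(n,q) else None for n in('scene','top')])
```

```text
[0.51028357 0.13476532 0.27681249]
wash_bottle [array([288.6, 336.6]), array([143.5, 143.2])]
measuring_jug [array([134. , 160.4]), array([377.3, 142.4])]
check_weight [array([334.1, 204.6]), None]
```

View pics/c6.png

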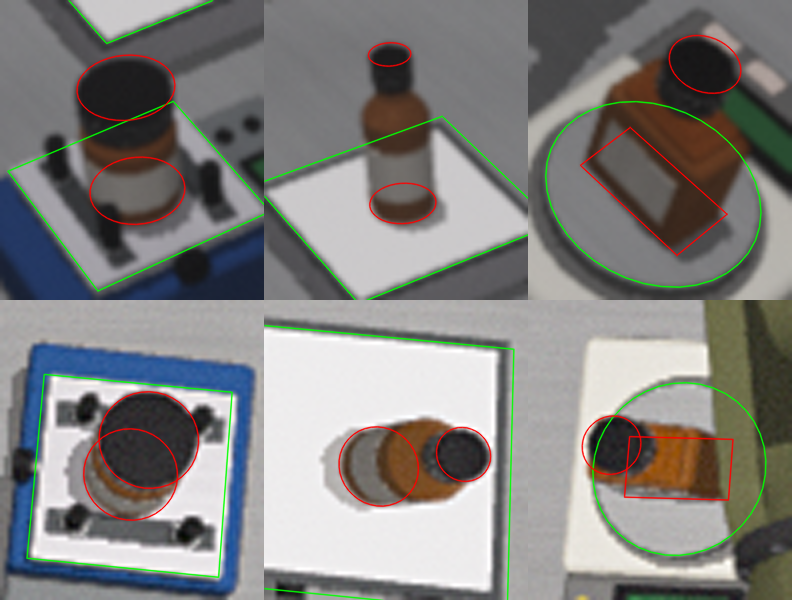

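The last picture (c6) shows the jar between the four pegs, the tall bottle mid-plate and the flask mid-pan. All three stand upright within about 3 mm of the projected outlines. The wash bottle and jug marks are unchanged in both views; the check weight was found only in the scene view, also unchanged.

```bash
python3 -c "
from station import hand_in
print(hand_in())"
```

```text
the job is handed in; nothing more can be done
None
```

The job is handed in at about 29 s: the jar is on the torque tester between its pegs, the tall bottle on the light box and the flask on the balance. All three are upright, let go and within about 3–4 mm of centre, and the bystanders did not move as far as the pictures show.

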